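Unclamp a cake mould and present its tag to the code reader

TASK

A lidded cake mould is locked down in the sliding-jaw clamp: slide the jaw fully open, then lift the mould straight out by its knob. Set it down upright, without dropping it, in the middle of the code reader's round pad with its tag plate squarely facing the reader's window. Leave the jaw open and do not disturb the spare mould or anything else on the table.

Things in the scene. Friction and masses are not known exactly. Their poses are not given: they have to be found in the camera images.
- mould: Round aluminium cake mould that starts in the clamp. Origin: centre of its underside, z up. Base flange 84 mm diameter, 8 mm thick; can 64 mm diameter to 72 mm high, lid 68 mm diameter to 76 mm; a black round knob on top, the place to grip. A white tag plate stands on the can's side at the mould's +x; it may start facing any way. 0.35 to 0.8 kg.
- mould_knob (a point): Centre of the top of that mould's knob, 112 mm above its underside. The knob is 34 mm in diameter and reaches from 76 to 112 mm above the underside.
- mould_tag (a point): Centre of the outer face of that mould's flat tag plate, 41 mm out along the mould's +x and 50 mm above its underside. The plate is 34 mm wide, from 28 to 72 mm high.
- clamp: Fixed low steel clamp. Origin: under the centre of the seat where the mould stands, at table height. Bed 250 x 130 mm, from x = -165 to +85 mm, top at 12 mm, carries the mould. Fixed jaw at +x without lip: face 44 mm from the seat's centre, top at 36 mm. The sliding jaw at -x opens along the clamp's -x axis.
- jaw (a joint): Opening of the sliding jaw, m: 0 to 0.003 when clamped, 0.05 fully open (end stop). Slides along the clamp's -x against about 4 N of friction and 15 N per m/s, and stays where left. Clamped, its lip (22 to 30 mm above the table) overhangs the mould's flange by 5 to 8 mm and blocks lifting; the jaw block behind is 36 mm high.
- jaw_handle (a point): Centre of the top of the sliding jaw's upright black handle plate: 16 mm thick along the clamp's x, 44 mm wide along its y, top 105 mm above the table, free down to 40 mm. Clamped, it lies 105 mm from the seat's centre on the -x side; it moves with the jaw. Axes as the clamp's.
- reader: Fixed code reader. Origin: under the centre of its round rubber pad, at table height. Pad 110 mm diameter on a base plate x = -65 to +130 mm, y = -65 to +65 mm. At +x stands the scanner block, 50 x 100 mm, 140 mm high; its face with the window is 66 mm from the pad's centre and looks along -x over the pad, so the mould's tag must point along the reader's +x.
- reader_pad (a point): Centre of the pad's top, 12 mm above the table; axes as the reader's.
- spare_mould: A second mould of the same shape and size, loose beside the clamp, not clamped. Leave it. Origin: centre of its underside.
- jar: Bystander: white lidded jar, 60 mm diameter, 145 mm high, beside the clamp. Origin: centre of its underside.
- bottle: Bystander: tall steel bottle, 60 mm diameter, 190 mm high, standing between the clamp and the reader. Origin: centre of its underside.
- bowl: Bystander: small steel bowl, 100 mm diameter, 45 mm high, beside the reader. Origin: centre of its underside.
- cutter: Bystander: oval steel cutter ring about 92 x 58 mm (long along its x), 40 mm high, beside the reader. Origin: centre of its underside.
- brush: Bystander: brush 200 mm long lying flat beyond the work area.

How it is judged:
By the outcome, as a careful person would: the job done as asked, in the order asked, and still so for the second after the job is handed in, with the robot touching nothing.
It also fails if it takes over 54 s, if anything falls off the work surface, if the arm or the gripper's body presses on something with over 40 N, if the wrist force passes 120 N, or if a joint passes its speed limit or range.

ROBOT

A 6-joint arm with a two-finger parallel gripper is mounted at the origin on the work surface. World frame = base frame: x ahead of the robot, y to its left, z up, the work surface at z = 0. Lengths are in m, angles in rad, forces in N, time in s.
With the tool pointing down it reaches from about 0.3 to 0.875 m from the base axis. Payload 4.2 kg.
Tool frame: the origin (TCP) lies at the very end of the fingers, on their centre line; the grasp point (between the pads) lies 19 mm behind it (ctrl.tcp_to_grasp is the distance from the TCP to the grasp point, in m); z points along the fingers, y is the line along which they close (so a half turn about z gives the same grasp; the last joint's range is limited). The gripper opens to 85 mm and grips with 20 to 120 N. Pads are 22 mm wide; open, the fingers measure 114 mm over their backs; the gripper's body (76 mm by 85 mm) begins 54 mm behind the grasp point. The pads swing forward as they close: fully open they stand 13 mm farther back than shut.
Start: joints at [1.201, 0.32, 1.565, -0, 1.257, -0.02], TCP at [0.197, 0.54, 0.231] pointing down, gripper open.
Joint ranges: [-3.11, 3.11], [-0.84, 2.01], [0.21, 2.61], [-1.34, 4.49], [0.05, 2.63], [-2.56, 2.56]. Speed limits (rad/s): [2.57, 2.57, 3.14, 3.14, 3.14, 3.14].

INTERFACE

Orientations are given as [roll, pitch, yaw] about the fixed x, y, z axes, in that order (R = Rz(yaw) Ry(pitch) Rx(roll)).
In Python, from workcell import readout, vision, order, ctrl gives the robot as it stands.
- The arm moves only by the shell command python3 -m handwheel 'ROWS' [FORCE]. ROWS is JSON, a list that holds one entry, the list of rows, each a list of 7 numbers: the finger opening in mm, from 0 to 85.4, then the shift along the world's x, y, z in mm, then the turn, a rotation vector about the world's x, y, z in degrees. In form: [[[gripper, dx, dy, dz, wx, wy, wz], ...]]. A call has 1 to 12 rows; each row shifts and turns the commanded pose from where the row before left it; what a row does not reach is not made up. A row lasts 1/12 s, in which the tool goes at most 41.7 mm and 7.16 degrees, less where a joint would pass 70% of its speed; a pose out of reach is approached as far as the arm can. A call is refused whole if a number of a shift passes 41.7 or a number of a turn 7.16, either way. A call with a gripper value outside its range is refused whole. The fingers move at their own pace and stop on an object; FORCE is the grip in N (left out, the last holds). Time passes only in rows, so rows that do not move let the fingers close. It gives the time, the measured TCP pose, the force, the opening and the grip force at its end, in the units of the state.
- readout.get_obs(): the state, without advancing time (a new reading comes with each control period).
- vision.get_image(name): name is "side" or "top"; returns a dict with "image" (420x560x3 uint8, red, green, blue), "fx", "fy", "cx", "cy" (pixels), "k1" (the pictures are not rectified: a ray, as slopes to the right and down, at radius r is drawn at 1 + k1 r^2 times it, then the intrinsics apply), "camera_from_world" (4x4, takes a point from world to camera coordinates). Camera axes: x right, y down, z forward; pixel columns grow to the right and rows downward; lengths in m; the calibration is good to about 2 mm. A picture is of the moment at which its call begins. There is no depth.
- order.close_job(): hands the job in; it is judged then, once.
The state is a dict: "clock": time; "joints": joint angles; "dq": joint speeds; "joint_efforts": joint torques, N m; "ee_pos": TCP position; "ee_rot": TCP orientation; "contact_force": force on the tool from outside, world axes, zero at the start; "wrist_torque": the same for the moment, N m; "grip_width": finger opening in m; "grip_force": force on a finger pad.
Only numpy, scipy, OpenCV 4.12 (cv2) and the standard library are available. Lean on these libraries where they do the work, as an engineer would, in place of code of your own. Each camera call takes 0.05 s, during which the arm holds its last target. There are 200 camera calls.

## Working session

There is one attempt and no reset: what is moved stays moved. The work goes in short steps, Python scripts to look and compute and a shell command to move; the robot and the scene stay as the last step left them, time stands still between calls to the robot, and variables do not carry over. Pictures are saved under pics/ and viewed, at most 10 in all, crops included, and the job is handed in when it is done.

```bash
ls; mkdir -p pics; cat > h.py <<'E'
import numpy as np, cv2
from workcell import readout, vision, order, ctrl
def grab(n,save=None):
    d=vision.get_image(n)
    if save: cv2.imwrite('pics/'+save,cv2.cvtColor(d['image'],cv2.COLOR_RGB2BGR))
    return d
def ray(d,u,v):
    K=np.array([[d['fx'],0,d['cx']],[0,d['fy'],d['cy']],[0,0,1.]])
    p=cv2.undistortPoints(np.array([[[u,v]]],float),K,np.array([d['k1'],0,0,0.]))[0,0]
    T=np.array(d['camera_from_world']);R=T[:3,:3]
    return -R.T@T[:3,3], R.T@np.array([p[0],p[1],1.])
def onz(d,u,v,z):
    o,r=ray(d,u,v); return o+r*(z-o[2])/r[2]
def proj(d,P):
    T=np.array(d['camera_from_world']);c=T[:3,:3]@np.array(P)+T[:3,3]
    x,y=c[:2]/c[2];s=1+d['k1']*(x*x+y*y)
    return np.array([d['fx']*x*s+d['cx'],d['fy']*y*s+d['cy']])
E
python3 - <<'E'
from h import *
for n in('top','side'):
    d=grab(n,n+'0.png');print(n,d['fx'],d['k1'],ray(d,280,210))
print(readout.get_obs())
E
```

```text
pics
top 406.9669393947121 -0.0746565288469582 (array([ 0.55428679, -0.00126481,  1.08250958]), array([ 0.05231414, -0.00136181, -0.99886312]))
side 423.57361898869823 -0.050569527863884224 (array([0.50979632, 0.78080929, 0.6619972 ]), array([ 0.13417742, -0.80571067, -0.5770005 ]))
{'clock': 0.1, 'joints': array([ 1.20100018e+00,  3.20240338e-01,  1.56555040e+00, -9.88834250e-06,
        1.25739908e+00, -2.00175454e-02]), 'dq': array([ 0.00086923, -0.0009134 , -0.0030933 , -0.0003135 ,  0.00038043,
        0.00078854]), 'joint_efforts': array([ 1.72522738e-03, -4.16413200e+01, -2.34704787e+01,  1.50376977e-04,
        4.88453486e-03, -1.74634971e-05]), 'ee_pos': array([0.19690557, 0.53978492, 0.2305618 ]), 'ee_rot': array([-3.13999562e+00, -2.25692583e-05,  2.79181709e+00]), 'contact_force': array([-0.69133334,  0.2687441 ,  0.37105284]), 'wrist_torque': array([-0.0264957 ,  0.02429248,  0.08668191]), 'grip_force': 0.0, 'grip_width': 0.08556692569129747}
```

View pics/top0.png

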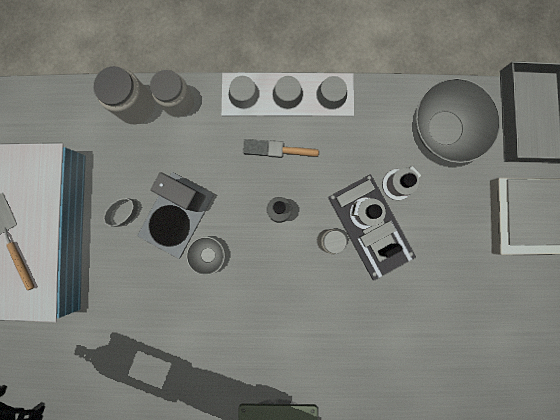

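View pics/side0.png

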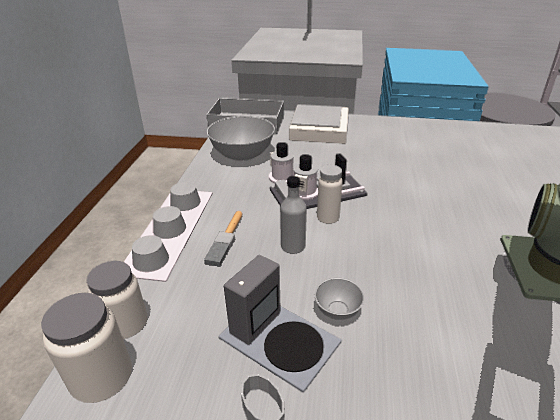

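The top view shows the clamped mould's knob near (375,211), the handle (390,250), the spare (409,180), jar (333,240), bottle (279,208), reader pad (170,226) and scanner (180,190). In the side view the pad is at (294,346), and the clamp is partly behind the jar and bottle. Next I'll measure and zoom in.

```bash
python3 - <<'E'
from h import *
t=grab('top');s=grab('side')
def blobs(d,x0,y0,x1,y1,thr,mina):
    g=d['image'].max(2)[y0:y1,x0:x1]
    n,l,st,c=cv2.connectedComponentsWithStats((g<thr).astype(np.uint8))
    return [(st[i,4],st[i,:4]+[x0,y0,0,0],c[i]+[x0,y0]) for i in range(1,n) if st[i,4]>=mina]
print('top clamp');
for a,b,c in blobs(t,325,160,425,285,45,15): print(a,b,c.round(1),onz(t,*c,.124)[:2].round(4),onz(t,*c,.105)[:2].round(4))
print('top pad')
for a,b,c in blobs(t,130,160,215,260,40,80): print(a,b,c.round(1),onz(t,*c,.012)[:2].round(4))
print('side pad')
for a,b,c in blobs(s,220,300,345,385,40,80): print(a,b,c.round(1),onz(s,*c,.012)[:2].round(4))
print('side clamp')
for a,b,c in blobs(s,265,135,370,210,45,15): print(a,b,c.round(1),onz(s,*c,.11)[:2].round(4))
A=cv2.resize(t['image'][160:285,315:430],None,fx=4.5,fy=4.5,interpolation=cv2.INTER_CUBIC)
B=cv2.resize(t['image'][160:280,100:240],None,fx=2,fy=2,interpolation=cv2.INTER_CUBIC)
im=np.zeros((562,800,3),np.uint8);im[:A.shape[0],:A.shape[1]]=A;im[:240,518:798]=B
C=cv2.resize(s['image'][135:215,262:372],None,fx=2.5,fy=2.5,interpolation=cv2.INTER_CUBIC);im[300:500,518:793]=C
cv2.imwrite('pics/c1.png',im[:,:,::-1])
E
```

```text
top clamp
179 [400 173  17  15] [408.1 180.1] [ 0.678  -0.3069] [ 0.6805 -0.313 ]
15 [352 204   4  10] [353.6 208.2] [ 0.6101 -0.1762] [ 0.6112 -0.1797]
182 [366 204  16  15] [373.6 211.2] [ 0.6034 -0.2235] [ 0.6043 -0.2279]
210 [378 243  24  15] [390.1 249.9] [ 0.5126 -0.2621] [ 0.5117 -0.2672]
top pad
99 [186 191  14  21] [193.3 201.9] [0.63   0.2273]
1272 [149 205  40  41] [168.8 225.1] [0.5678 0.2916]
side pad
139 [250 300  29  35] [259.4 316.7] [0.6443 0.2379]
267 [264 322  59  50] [293.6 347.2] [0.5686 0.2994]
side clamp
135 [277 143  10  15] [281.5 149.7] [ 0.6802 -0.2832]
150 [335 154  11  30] [341.  164.5] [ 0.5101 -0.22  ]
163 [300 155  11  16] [305.  162.5] [ 0.6061 -0.2179]
126 [287 176  16  12] [293.3 181.9] [ 0.6242 -0.1145]
37 [341 194  26   7] [352.7 197.4] [ 0.4765 -0.0647]
17 [307 205  10   4] [311.8 206.3] [ 0.5685 -0.0146]
```

View pics/c1.png

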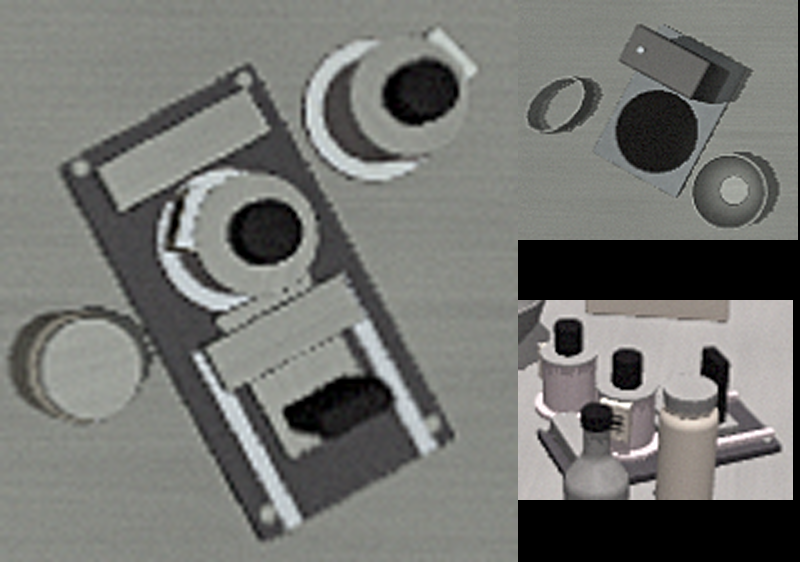

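The crop shows the mould's tag on its +y (image left) side at about (355,210) full-frame, facing towards the bottle and side camera. The jaw's lip overlaps the flange from below. The jar's body is at (335,241) and the spare's tag faces away.

```bash
python3 - <<'E'
from h import *
t=grab('top');s=grab('side')
C=[onz(t,315+x/4.5,160+y/4.5,.012)[:2] for x,y in((62,167),(250,65),(455,435),(262,542))]
C=np.array(C);print('bed',C.round(4),[np.linalg.norm(C[i]-C[i-1]).round(3) for i in range(4)])
ax=(C[0]+C[1]-C[2]-C[3]);yaw=np.arctan2(ax[1],ax[0]);u=ax/np.linalg.norm(ax)
print('clamp yaw',np.degrees(yaw),'seat',C.mean(0)+u*.04, 'u',u,'handle clamped',C.mean(0)+u*(.04-.105))
# reader base: bluish grey
for d,n,(x0,y0,x1,y1) in((t,'top',(125,165,220,265)),(s,'side',(210,250,350,390))):
    im=d['image'].astype(int)[y0:y1,x0:x1];m=((im[:,:,2]-im[:,:,0]>8)&(im.max(2)>60)).astype(np.uint8)*255
    m|=(im.max(2)<40).astype(np.uint8)*255 if n=='top' else m
    cs=max(cv2.findContours(m,cv2.RETR_EXTERNAL,cv2.CHAIN_APPROX_SIMPLE)[0],key=cv2.contourArea)
    ap=cv2.approxPolyDP(cs,3,True)[:,0]+[x0,y0]
    for p in ap: print(n,p,onz(d,*p,.010)[:2].round(4),onz(d,*p,.14)[:2].round(4))
for n,p in(('jar',onz(t,315+90/4.5,160+368/4.5,.145)),('bottle',onz(t,279,208,.1)),('spare',onz(t,408.1,180.1,.105)),('mould',onz(t,373.8,211.2,.116))):print(n,p.round(4))
A=cv2.resize(s['image'][145:205,270:370],None,fx=7.5,fy=7.5,interpolation=cv2.INTER_CUBIC)
cv2.imwrite('pics/c2.png',A[:,:,::-1])
E
```

```text
bed [[ 0.6454 -0.1312]
 [ 0.7067 -0.2424]
 [ 0.4902 -0.3617]
 [ 0.4278 -0.2479]] [np.float64(0.247), np.float64(0.127), np.float64(0.247), np.float64(0.13)]
clamp yaw 28.53440925593266 seat [ 0.60267253 -0.22666741] u [0.87853039 0.47768645] handle clamped [ 0.51042684 -0.27682448]
top [198 192] [0.6566 0.2157] [0.6442 0.1894]
top [185 210] [0.6084 0.2495] [0.6018 0.2191]
top [172 205] [0.6214 0.2848] [0.6133 0.2501]
top [157 209] [0.6104 0.325 ] [0.6036 0.2855]
top [149 223] [0.5729 0.3457] [0.5706 0.3036]
top [156 241] [0.5253 0.3255] [0.5288 0.2859]
top [171 245] [0.5153 0.2849] [0.52   0.2502]
top [184 239] [0.5316 0.2505] [0.5343 0.22  ]
top [188 219] [0.5846 0.2409] [0.5809 0.2116]
top [183 211] [0.6057 0.2548] [0.5994 0.2238]
top [187 208] [0.6137 0.2443] [0.6065 0.2145]
top [197 212] [0.6033 0.2172] [0.5974 0.1908]
top [191 207] [0.6165 0.2336] [0.6089 0.2051]
top [198 200] [0.6353 0.2153] [0.6255 0.189 ]
side [224 331] [0.7049 0.2805] [0.666  0.3803]
side [227 340] [0.6939 0.3001] [0.6572 0.3959]
side [228 331] [0.6974 0.2794] [0.66   0.3794]
jar [ 0.5313 -0.1294  0.145 ]
bottle [ 6.106e-01 -1.000e-04  1.000e-01]
spare [ 0.6805 -0.3131  0.105 ]
mould [ 0.6038 -0.226   0.116 ]
```

View pics/c2.png

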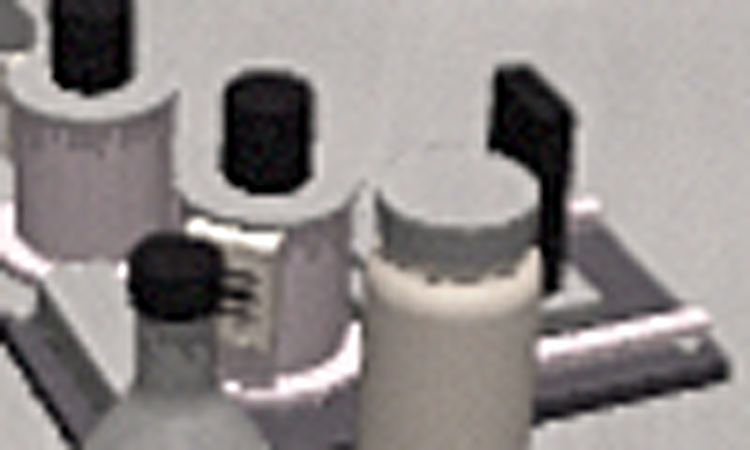

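The side crop shows the tag's top edge from about (295.3,174.6) to (308,176.3). It faces roughly +y and is slightly turned.

```bash
python3 - <<'E'
from h import *
t=grab('top');s=grab('side')
f=lambda x,y:(270+x/7.5,145+y/7.5)
a=onz(s,*f(190,222),.084);b=onz(s,*f(285,235),.084);w=b-a
print('tag',a.round(4),b.round(4),np.linalg.norm(w),'mid',((a+b)/2).round(4))
c=np.array([.6035,-.2265]);m=((a+b)/2)[:2]-c;print('yaw from mid',np.degrees(np.arctan2(m[1],m[0])),np.hypot(*m),'from edge',np.degrees(np.arctan2(w[1],w[0]))+90, np.degrees(np.arctan2(w[1],w[0]))+270)
print('topview tag px predicted for yaw:')
for y in(40,60,70,80,90,100,110):
    r=np.radians(y);e=np.array([np.cos(r),np.sin(r)]);q=np.array([-e[1],e[0]])
    print(y,[((proj(t,[*(c+.041*e+k*.017*q),.084])-[315,160])*4.5).round(0) for k in(-1,1)],[((proj(s,[*(c+.041*e+k*.017*q),.084])-[270,145])*7.5).round(0) for k in(-1,1)])
P=np.array([onz(t,100+(x-518)/2,160+y/2,.14)[:2] for x,y in((640,25),(725,68),(705,102),(621,58))]);print('scanner',P.round(4),[np.linalg.norm(P[i]-P[i-1]).round(3) for i in range(4)])
n=P[0]+P[1]-P[2]-P[3];print('reader yaw A',np.degrees(np.arctan2(n[1],n[0])),'ctr',P.mean(0))
Q=np.array([onz(s,x,y,.006)[:2] for x,y in((220,340),(303,383),(341,345))]);print(Q.round(4))
for i in(0,1):
    d=Q[i+1]-Q[i];print(np.linalg.norm(d),np.degrees(np.arctan2(d[1],d[0])))
Q=np.array([onz(t,100+(x-518)/2,160+y/2,.006)[:2] for x,y in((594,151),(682,195),(728,105))]);print(Q.round(4))
for i in(0,1):
    d=Q[i+1]-Q[i];print(np.linalg.norm(d),np.degrees(np.arctan2(d[1],d[0])))
# handle
g=(t['image'].max(2)<45).astype(np.uint8);
for yw in (28.5,):
  u=np.array([np.cos(np.radians(yw)),np.sin(np.radians(yw))]);v=np.array([-u[1],u[0]]);H=c-u*.105
  print('handle',H,[((proj(t,[*(H+i*.008*u+j*.022*v),.105])-[315,160])*4.5).round(0) for i,j in((1,1),(1,-1),(-1,-1),(-1,1))])
  k=np.argwhere(g[235:262,370:410]);  print('handle mask crop extents',((k.min(0)+[75,55])*4.5),((k.max(0)+[76,56])*4.5))
E
```

```text
tag [ 0.6291 -0.1946  0.084 ] [ 0.5946 -0.1902  0.084 ] 0.03484157206632871 mid [ 0.6118 -0.1924  0.084 ]
yaw from mid 76.2646292000454 0.035119764330191275 from edge 262.81669388783394 442.81669388783394
topview tag px predicted for yaw:
40 [array([227., 156.]), array([180., 196.])] [array([151., 193.]), array([202., 234.])]
60 [array([202., 169.]), array([172., 223.])] [array([165., 213.]), array([241., 243.])]
70 [array([192., 179.]), array([171., 237.])] [array([178., 222.]), array([263., 245.])]
80 [array([184., 190.]), array([173., 251.])] [array([193., 230.]), array([285., 245.])]
90 [array([177., 202.]), array([177., 264.])] [array([211., 237.]), array([306., 243.])]
100 [array([173., 216.]), array([184., 277.])] [array([231., 241.]), array([327., 240.])]
110 [array([171., 230.]), array([193., 288.])] [array([252., 244.]), array([345., 234.])]
scanner [[0.6898 0.2785]
 [0.6396 0.1764]
 [0.5997 0.199 ]
 [0.6506 0.3   ]] [np.float64(0.045), np.float64(0.114), np.float64(0.046), np.float64(0.113)]
reader yaw A -29.17370699572982 ctr [0.64491112 0.2384785 ]
[[0.7081 0.2991]
 [0.5436 0.3656]
 [0.4826 0.2778]]
0.17746702077830298 157.9889967406316
0.10683093110870426 -124.78134167007258
[[0.5392 0.3761]
 [0.4825 0.2558]
 [0.6024 0.1966]]
0.1329848248852348 -115.24567029860896
0.13367670968652606 -26.28140934687404
handle [ 0.5112242  -0.27660167] [array([312., 412.]), array([384., 373.]), array([398., 399.]), array([326., 438.])]
handle mask crop extents [373.5 247.5] [450. 414.]
```

Each point checks out against the given sizes:

| Item | Measured |
|---|---|
| Clamp | yaw 28.5°, seat (603, -226) mm |
| Handle | (511, -277) mm |
| Mould tag | yaw ≈ 80° |
| Reader | yaw ≈ -26.5°, pad (568, 291) mm |

I'm moving above the handle now, with the fingers closing along the clamp's x.

```bash
python3 -m handwheel '[[[50,13,-34,0,0,0,-3.5],[50,13,-34,0,0,0,-3.5],[50,13,-34,0,0,0,-3.5],[50,13,-34,0,0,0,-3.5],[50,13,-34,0,0,0,-3.5],[50,13,-34,0,0,0,-3.5],[50,13,-34,0,0,0,-3.5],[50,13,-34,0,0,0,-3.5],[50,13,-34,0,0,0,-3.5],[50,13,-34,0,0,0,-3.5],[50,13,-34,0,0,0,-3.5],[50,13,-34,0,0,0,-3]]]' 80
python3 -m handwheel '[[[50,13,-34,0,0,0,0],[50,13,-34,0,0,0,0],[50,13,-34,0,0,0,0],[50,13,-34,0,0,0,0],[50,13,-34,0,0,0,0],[50,13,-34,0,0,0,0],[50,13,-34,0,0,0,0],[50,13,-34,0,0,0,0],[50,13,-34,0,0,0,0],[50,13,-34,0,0,0,0],[50,13,-34,0,0,0,0],[50,0,0,0,0,0,0]]]'
python3 - <<'E'
from h import *
t=grab('top');o=readout.get_obs();print(o['clock'],o['ee_pos'],np.degrees(o['ee_rot']),np.degrees(o['joints']))
E
```

```text
clock: 1.4
ee_pos: [0.3533, 0.1305, 0.2317]
ee_rot: [3.14, 0.0, 2.065]
contact_force: [1.0, 0.5, 0.0]
grip_width: 0.0499
grip_force: 0.0
clock: 2.4
ee_pos: [0.4982, -0.2475, 0.2308]
ee_rot: [3.141, 0.004, 2.064]
contact_force: [-0.3, 0.5, 0.1]
grip_width: 0.05
grip_force: 0.0
2.45 [ 0.49680861 -0.24454222  0.23067891] [-1.79993698e+02  1.45397314e-02  1.18253952e+02] [-2.73899241e+01  1.64158337e+01  9.24963270e+01 -1.41736221e-02
  7.10793930e+01 -5.56392808e+01]
```

```bash
python3 -m handwheel '[[[50,14,-32,0,0,0,0],[50,0,0,-30,0,0,0],[50,0,0,-30,0,0,0],[50,0,0,-30,0,0,0],[50,0,0,-15,0,0,0],[50,0,0,0,0,0,0]]]'
python3 - <<'E'
from h import *
t=grab('top');s=grab('side');o=readout.get_obs();print(o['ee_pos'],o['contact_force'])
A=cv2.resize(t['image'][160:285,325:430],None,fx=4,fy=4,interpolation=cv2.INTER_CUBIC)
B=cv2.resize(s['image'][110:215,290:380],None,fx=4,fy=4,interpolation=cv2.INTER_CUBIC)
im=np.zeros((500,780,3),np.uint8);im[:,:420]=A;im[:420,420:780]=B
cv2.imwrite('pics/c3.png',im[:,:,::-1])
E
```

```text
clock: 2.95
ee_pos: [0.5074, -0.2714, 0.1226]
ee_rot: [-3.137, -0.008, 2.068]
contact_force: [-0.5, -0.3, -0.8]
grip_width: 0.0498
grip_force: 0.0
[ 0.51004439 -0.27301434  0.12665627] [0.78881255 0.57404924 0.42970996]
```

View pics/c3.png

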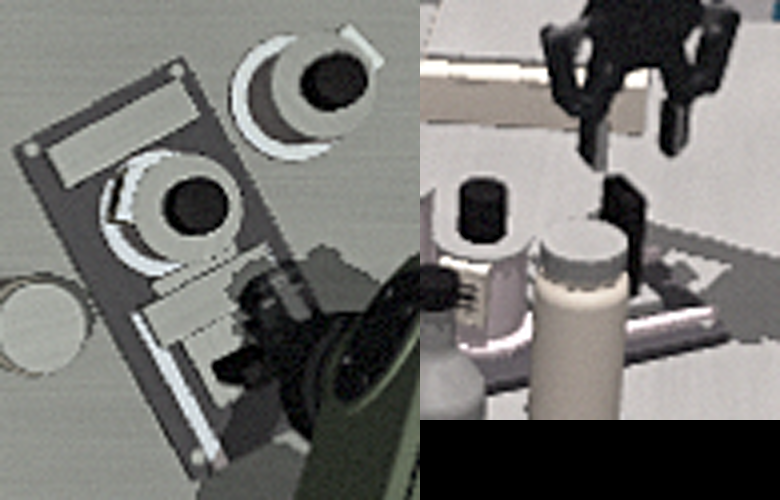

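The fingers straddle the handle plate (side crop, handle at about (625,220), fingers on both sides). I'm descending and closing gently.

```bash
python3 -m handwheel '[[[50,0,-2,-28,0,0,0],[50,0,0,-26,0,0,0],[50,0,0,0,0,0,0],[10,0,0,0,0,0,0],[10,0,0,0,0,0,0],[10,0,0,0,0,0,0],[10,0,0,0,0,0,0],[10,0,0,0,0,0,0],[10,0,0,0,0,0,0]]]' 40
```

```text
clock: 3.8
ee_pos: [0.5116, -0.2764, 0.0749]
ee_rot: [3.139, 0.004, 2.068]
contact_force: [-0.2, 1.3, 5.8]
grip_width: 0.015
grip_force: 41.0
```

```bash
python3 -m handwheel '[[[10,-5.5,-3,0,0,0,0],[10,-5.5,-3,0,0,0,0],[10,-5.5,-3,0,0,0,0],[10,-5.5,-3,0,0,0,0],[10,-5.5,-3,0,0,0,0],[10,-5.5,-3,0,0,0,0],[10,-5.5,-3,0,0,0,0],[10,-5.5,-3,0,0,0,0],[10,0,0,0,0,0,0],[10,0,0,0,0,0,0]]]'
```

```text
clock: 4.63
ee_pos: [0.4691, -0.2996, 0.0749]
ee_rot: [3.136, 0.004, 2.067]
contact_force: [6.3, 5.8, 5.1]
grip_width: 0.0154
grip_force: 42.0
```

```bash
python3 -m handwheel '[[[10,-2.6,-1.4,0,0,0,0],[10,0,0,0,0,0,0],[10,0,0,0,0,0,0]]]'; python3 -m handwheel '[[[10,-2.6,-1.4,0,0,0,0],[10,0,0,0,0,0,0],[10,0,0,0,0,0,0]]]'
```

```text
clock: 4.88
ee_pos: [0.4692, -0.2996, 0.0749]
ee_rot: [3.131, 0.005, 2.066]
contact_force: [14.4, 12.0, 2.6]
grip_width: 0.0153
grip_force: 42.3
clock: 5.13
ee_pos: [0.4692, -0.2997, 0.0749]
ee_rot: [3.125, 0.006, 2.064]
contact_force: [23.5, 18.4, 0.0]
grip_width: 0.0151
grip_force: 45.5
```

The jaw is at its end stop: force is rising with no motion. I'll relax, release and rise.

```bash
python3 -m handwheel '[[[10,5.2,2.8,0,0,0,0],[10,0,0,0,0,0,0],[50,0,0,0,0,0,0],[50,0,0,0,0,0,0],[50,0,0,0,0,0,0],[50,0,0,30,0,0,0],[50,0,0,30,0,0,0],[50,0,0,30,0,0,0],[50,0,0,20,0,0,0],[50,0,0,0,0,0,0]]]'
python3 - <<'E'
from h import *
t=grab('top');s=grab('side');o=readout.get_obs();print(o['ee_pos'],o['contact_force'],o['grip_width'])
for d,b in((t,(360,198,390,225)),(s,(295,150,316,170))):
    x0,y0,x1,y1=b;g=(d['image'].max(2)[y0:y1,x0:x1]<45).astype(np.uint8)
    n,l,st,c=cv2.connectedComponentsWithStats(g);i=1+st[1:,4].argmax();p=c[i]+[x0,y0];print(p,st[i],onz(d,*p,.115))
c=[.6035,-.2265]
print([proj(t,[*c,z]) for z in(.124,.106)],[proj(s,[*c,z]) for z in(.124,.106)])
B=cv2.resize(t['image'][160:285,325:430],None,fx=4,fy=4,interpolation=cv2.INTER_CUBIC)
cv2.imwrite('pics/c4.png',B[:,:,::-1])
E
```

```text
clock: 5.97
ee_pos: [0.4679, -0.3016, 0.1871]
ee_rot: [3.137, 0.008, 2.067]
contact_force: [1.4, -0.4, 0.4]
grip_width: 0.0501
grip_force: 0.0
[ 0.46577862 -0.30010066  0.18268969] [-0.09417852 -0.05272824 -1.38945651] 0.04974402933074658
[373.6  211.24] [  6   7  16  14 175] [ 0.6037198  -0.22572063  0.115     ]
[305.03205128 162.21794872] [  5   5  11  15 156] [ 0.60534134 -0.21017878  0.115     ]
[array([374.80625527, 211.14738064]), array([373.06122237, 211.51824168])] [array([306.44286517, 156.39193137]), array([306.28725438, 162.29918362])]
```

View pics/c4.png

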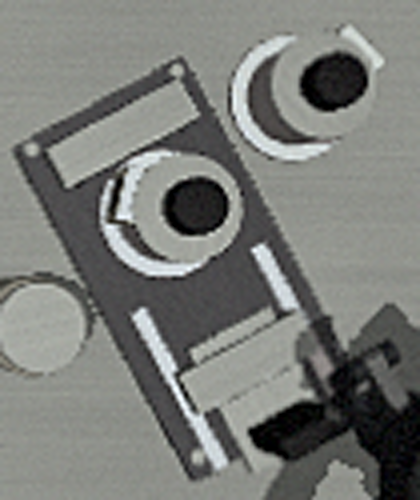

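Jaw open and handle clear (crop: jaw lip at (235,335), mould still in its seat, knob (195,205)). Now to the mould's knob.

```bash
python3 -m handwheel '[[[70,28,15,0,0,0,0],[70,28,15,0,0,0,0],[70,28,15,0,0,0,0],[70,28,15,0,0,0,0],[70,26.5,14,0,0,0,0],[70,0,0,0,0,0,0],[70,0,0,-30,0,0,0],[70,0,0,-25,0,0,0],[70,0,0,0,0,0,0],[70,0,0,0,0,0,0]]]'
python3 - <<'E'
from h import *
s=grab('side');t=grab('top');o=readout.get_obs();print(o['ee_pos'],np.degrees(o['ee_rot']),o['contact_force'])
B=np.hstack([cv2.resize(d['image'][y:y+80,x:x+80],None,fx=5,fy=5,interpolation=cv2.INTER_CUBIC) for d,x,y in((s,265,115),(t,335,170))])
cv2.imwrite('pics/c5.png',B[:,:,::-1])
E
```

```text
clock: 6.9
ee_pos: [0.6026, -0.2255, 0.1248]
ee_rot: [-3.137, -0.005, 2.067]
contact_force: [-0.2, -0.8, 0.3]
grip_width: 0.0701
grip_force: 0.0
[ 0.60472552 -0.2263609   0.12801371] [1.79967208e+02 3.95363852e-02 1.18428253e+02] [0.80089641 0.06599727 0.62455832]
```

View pics/c5.png

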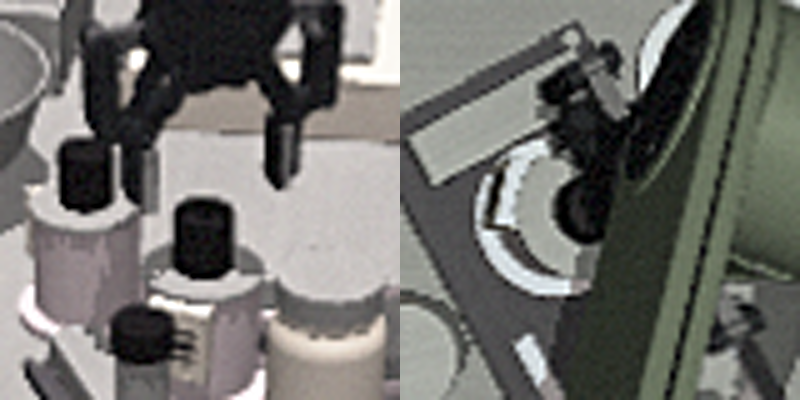

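The fingers straddle the knob with about 15 mm of room on each side (side crop, knob (204,240), fingers (145,190) and (283,165)). I'm descending and gripping.

```bash
python3 -m handwheel '[[[70,0,0,-20,0,0,0],[70,0,0,-17,0,0,0],[70,0,0,0,0,0,0],[28,0,0,0,0,0,0],[28,0,0,0,0,0,0],[28,0,0,0,0,0,0],[28,0,0,0,0,0,0],[28,0,0,0,0,0,0],[28,0,0,0,0,0,0]]]' 40
python3 -m handwheel '[[[20,0,0,0,0,0,0],[20,0,0,0,0,0,0],[20,0,0,0,0,0,0]]]' 90
```

```text
clock: 7.75
ee_pos: [0.6058, -0.2263, 0.0924]
ee_rot: [3.139, 0.003, 2.068]
contact_force: [0.4, 0.4, 6.2]
grip_width: 0.0326
grip_force: 40.4
clock: 8.0
ee_pos: [0.606, -0.2263, 0.0926]
ee_rot: [3.139, 0.003, 2.068]
contact_force: [0.3, 0.6, 7.1]
grip_width: 0.032
grip_force: 88.8
```

```bash
python3 -m handwheel '[[[20,0,0,8,0,0,0],[20,0,0,8,0,0,0],[20,0,0,10,0,0,0],[20,0,0,14,0,0,0],[20,0,0,20,0,0,0],[20,0,0,0,0,0,0],[20,0,0,0,0,0,0]]]'; python3 -m handwheel '[[[20,0,0,20,0,0,0],[20,0,0,30,0,0,0],[20,0,0,30,0,0,0],[20,0,0,30,0,0,0],[20,0,0,30,0,0,0],[20,0,0,20,0,0,0],[20,0,0,0,0,0,0]]]'
```

```text
clock: 8.58
ee_pos: [0.6051, -0.226, 0.1515]
ee_rot: [3.14, 0.002, 2.067]
contact_force: [-0.1, -0.4, -4.0]
grip_width: 0.0319
grip_force: 89.9
clock: 9.17
ee_pos: [0.606, -0.2264, 0.3143]
ee_rot: [3.136, 0.006, 2.067]
contact_force: [0.5, 0.1, -3.2]
grip_width: 0.0316
grip_force: 90.5
```

The mould is held (about 4 N). I'm carrying it over the bottle to above the pad while turning.

```bash
python3 -m handwheel '[[[20,-2,15,0,0,0,-3],[20,-2,28,0,0,0,-6],[20,-2,30,0,0,0,-6],[20,-2,30,0,0,0,-6],[20,-2,30,0,0,0,-6],[20,-2,30,0,0,0,-6],[20,-2,30,0,0,0,-6],[20,-2,30,0,0,0,-6],[20,-2,30,0,0,0,-6],[20,-2,30,0,0,0,-6]]]'
python3 -m handwheel '[[[20,-2,30,0,0,0,-6],[20,-2,30,0,0,0,-6],[20,-2,30,0,0,0,-6],[20,-2,30,0,0,0,-6],[20,-2,30,0,0,0,-6],[20,-2,30,0,0,0,-6],[20,-2,30,0,0,0,-6],[20,-2,24,0,0,0,-5],[20,-2,0,0,0,0,-2.5],[20,0,0,0,0,0,0],[20,0,0,0,0,0,0]]]'
python3 - <<'E'
from h import *
s=grab('side','side2.png');t=grab('top');o=readout.get_obs();print(o['ee_pos'],np.degrees(o['ee_rot']),np.degrees(o['joints'][5]),o['contact_force'])
E
```

```text
clock: 10.0
ee_pos: [0.5832, 0.0585, 0.3071]
ee_rot: [-3.137, 0.003, 1.067]
contact_force: [0.7, -0.2, -4.9]
grip_width: 0.0319
grip_force: 90.4
clock: 10.92
ee_pos: [0.5658, 0.2908, 0.3076]
ee_rot: [3.14, 0.004, 0.21]
contact_force: [0.1, 0.2, -4.6]
grip_width: 0.0321
grip_force: 90.6
[0.56640233 0.29025784 0.30892443] [1.79938837e+02 1.30847603e-01 1.19627473e+01] 104.15109766677737 [-0.0365456   0.34557433 -4.18125932]
```

View pics/side2.png

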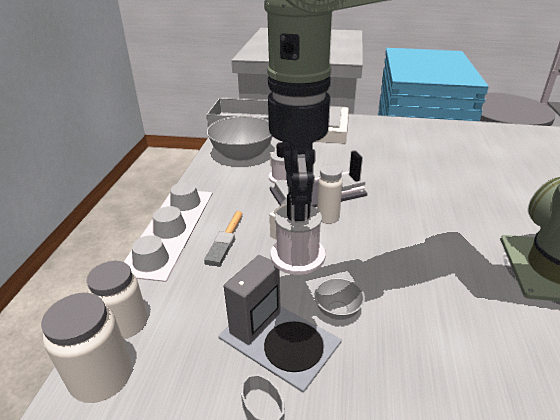

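The mould hangs upright above the pad with its tag at (273,222) towards the scanner side. I'll refine the reader's pose and the in-hand tag yaw from both views.

```bash
python3 - <<'E'
from h import *
from scipy.optimize import least_squares
S=cv2.imread('pics/side0.png')[:,:,::-1];T=cv2.imread('pics/top0.png')[:,:,::-1]
s=grab('side');t=grab('top')
for n,d,I,(x0,y0,x1,y1),sd in(('top',t,T,(140,195,200,255),(169,226)),('side',s,S,(255,310,335,380),(294,346))):
    m=(I.max(2)[y0:y1,x0:x1]<70).astype(np.uint8)
    m=cv2.morphologyEx(m,cv2.MORPH_OPEN,np.ones((5,5)));l=cv2.connectedComponents(m)[1];m=(l==l[sd[1]-y0,sd[0]-x0]).astype(np.uint8)
    c=max(cv2.findContours(m,cv2.RETR_EXTERNAL,cv2.CHAIN_APPROX_NONE)[0],key=cv2.contourArea)[:,0]+[x0,y0]
    W=np.array([onz(d,*p,.012)[:2] for p in c])
    r=least_squares(lambda q:np.hypot(*(W-q[:2]).T)-q[2],[.568,.291,.055],loss='soft_l1',f_scale=.002).x
    print(n,m.sum(),'pad',r.round(4))
for p in((235,342),(300,372),(325,350),(290,385),(340,330),(230,320)): print(p,S[p[1],p[0]])
# lines, both originals, LSD
for n,d,I,(x0,y0,x1,y1) in(('side',s,S,(215,250,350,390)),('top',t,T,(130,165,215,262))):
    g=cv2.cvtColor(np.ascontiguousarray(I[y0:y1,x0:x1]),cv2.COLOR_RGB2GRAY)
    L=cv2.createLineSegmentDetector().detect(cv2.resize(g,None,fx=3,fy=3,interpolation=cv2.INTER_CUBIC))[0][:,0]/3
    for l in L:
        if np.hypot(l[2]-l[0],l[3]-l[1])>(22 if n=='side' else 15):
            a=[l[0]+x0,l[1]+y0];b=[l[2]+x0,l[3]+y0]
            o=[]
            for z in(.01,.14):
                v=onz(d,*b,z)-onz(d,*a,z);o+=[round(np.linalg.norm(v),3),round(np.degrees(np.arctan2(v[1],v[0]))%90,1)]
            print(n,np.round(a),np.round(b),'z.01 len,ang%90',o[:2],'z.14',o[2:])
I=s['image']
cv2.imwrite('pics/c6.png',cv2.resize(I[190:390,215:350],None,fx=3,fy=3,interpolation=cv2.INTER_CUBIC)[:,:,::-1])
E
```

```text
top 1333 pad [0.5674 0.2909 0.0537]
side 2337 pad [0.5697 0.2949 0.054 ]
(235, 342) [166 165 172]
(300, 372) [179 178 188]
(325, 350) [170 171 178]
(290, 385) [194 188 186]
(340, 330) [194 190 186]
(230, 320) [65 60 59]
side [229. 333.] [223. 286.] z.01 len,ang%90 [np.float64(0.129), np.float64(20.2)] z.14 [np.float64(0.103), np.float64(20.2)]
side [298. 389.] [268. 371.] z.01 len,ang%90 [np.float64(0.062), np.float64(62.9)] z.14 [np.float64(0.05), np.float64(62.9)]
side [259. 365.] [218. 338.] z.01 len,ang%90 [np.float64(0.1), np.float64(62.9)] z.14 [np.float64(0.08), np.float64(62.9)]
side [279. 284.] [280. 314.] z.01 len,ang%90 [np.float64(0.082), np.float64(10.7)] z.14 [np.float64(0.066), np.float64(10.7)]
side [325. 364.] [308. 387.] z.01 len,ang%90 [np.float64(0.056), np.float64(62.4)] z.14 [np.float64(0.045), np.float64(62.4)]
side [280. 313.] [261. 333.] z.01 len,ang%90 [np.float64(0.06), np.float64(62.2)] z.14 [np.float64(0.048), np.float64(62.2)]
side [342. 342.] [326. 363.] z.01 len,ang%90 [np.float64(0.058), np.float64(62.4)] z.14 [np.float64(0.046), np.float64(62.4)]
sid
[... 1425 characters left out ...]
p.float64(0.14), np.float64(62.5)] z.14 [np.float64(0.123), np.float64(62.5)]
top [179. 206.] [150. 190.] z.01 len,ang%90 [np.float64(0.09), np.float64(62.6)] z.14 [np.float64(0.079), np.float64(62.6)]
top [161. 172.] [175. 179.] z.01 len,ang%90 [np.float64(0.044), np.float64(63.8)] z.14 [np.float64(0.039), np.float64(63.8)]
top [195. 191.] [161. 173.] z.01 len,ang%90 [np.float64(0.106), np.float64(63.3)] z.14 [np.float64(0.093), np.float64(63.3)]
top [186. 209.] [196. 191.] z.01 len,ang%90 [np.float64(0.053), np.float64(62.0)] z.14 [np.float64(0.047), np.float64(62.0)]
top [152. 190.] [171. 200.] z.01 len,ang%90 [np.float64(0.06), np.float64(62.4)] z.14 [np.float64(0.053), np.float64(62.4)]
```

View pics/c6.png

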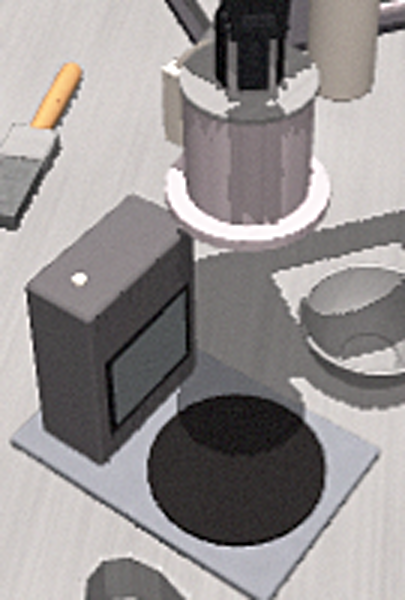

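The scanner and base edges agree on a reader yaw of -27.5°. In the crop the tag's near edge shows at about (270,212) to (270,237), and the flange spans columns 269.7 to 325. Now I'll check the in-hand yaw and centre.

```bash
python3 - <<'E'
from h import *
s=grab('side');o=readout.get_obs();c=o['ee_pos'][:2];zb=o['ee_pos'][2]-.0805
print(o['ee_pos'])
for v in range(213,236,3): print(v,s['image'][v,264:282].mean(1).astype(int))
for v in (248,251,254,257,260): print(v,s['image'][v,264:276].mean(1).astype(int),s['image'][v,320:332].mean(1).astype(int))
print(s['image'][258:276,297].mean(1).astype(int))
a=np.linspace(0,2*np.pi,181)
for z in(0,.008):
    P=np.array([proj(s,[c[0]+.042*np.cos(k),c[1]+.042*np.sin(k),zb+z]) for k in a]);print('flange',z,P.min(0),P.max(0))
for y in(-35,-30,-27.5,-25,-20):
    e=np.array([np.cos(np.radians(y)),np.sin(np.radians(y))]);q=np.array([-e[1],e[0]])
    print(y,[proj(s,[*(c+r*e+k*.017*q),zb+h]).round(1) for r,k,h in((.041,1,.072),(.041,1,.028),(.041,-1,.072),(.036,1,.072),(.031,1,.072))])
E
```

```text
[0.56674426 0.2903248  0.3101088 ]
213 [213 214 208 207 203 178 195 247 255 255 253 208 205 211 185 100 108 110]
216 [206 205 209 210 205 150 143 146 145 130 123 216 209 208 206 209 211 217]
219 [208 206 208 211 209 152 135 148 144 148 132 122 222 210 209 204 204 208]
222 [205 207 206 211 208 151 140 148 146 148 147 112  73 126 185 217 212 212]
225 [210 209 207 208 204 161 140 142 142 147 141 120  94 106 103  85 102 138]
228 [203 204 205 203 205 158 143 147 146 144 145 119  91 105 113 112 129 115]
231 [203 203 201 211 205 154 139 141 145 146 139 124 106 101 110 127 132 132]
234 [202 205 206 206 200 162 135 142 142 144 144 121  99 113 122 123 124 134]
248 [207 206 202 206 201 210 236 252 247 247 252 253] [248 247 250 246 225 206 206 209 210 216 208 210]
251 [206 205 204 202 202 212 246 249 249 248 250 253] [248 248 248 248 234 207 207 210 210 214 210 208]
254 [201 206 207 204 204 196 191 255 251 248 248 251] [245 247 249 248 190 207 209 213 211 206 208 211]
257 [139 146 190 217 216 196 143 229 255 252 249 248] [249 252 253 183 136 210 208 214 206 209 208 206]
260 [138 141 138 136 137 
[... 188 characters left out ...]
] [323.8081372  273.29586941]
flange 0.008 [269.08999899 233.26287115] [324.0617937  269.27481584]
-35 [array([268.6, 210.3]), array([269.4, 233.7]), array([284.5, 200.9]), array([271. , 211.7]), array([273.4, 213. ])]
-30 [array([267.7, 211.8]), array([268.5, 235.2]), array([282.2, 201.5]), array([270.3, 213. ]), array([273. , 214.2])]
-27.5 [array([267.3, 212.5]), array([268.2, 236. ]), array([281.1, 201.9]), array([270. , 213.7]), array([272.8, 214.9])]
-25 [array([267. , 213.3]), array([267.9, 236.8]), array([280. , 202.3]), array([269.8, 214.4]), array([272.6, 215.5])]
-20 [array([266.5, 214.8]), array([267.4, 238.4]), array([277.9, 203.2]), array([269.5, 215.8]), array([272.5, 216.7])]
```

The near-edge view is weak for yaw (0.16 px/deg), so I'll turn the tag towards the side camera to measure it properly.

```bash
python3 -m handwheel '[[[20,0,0,0,0,0,4],[20,0,0,0,0,0,7],[20,0,0,0,0,0,7],[20,0,0,0,0,0,7],[20,0,0,0,0,0,7],[20,0,0,0,0,0,7],[20,0,0,0,0,0,7],[20,0,0,0,0,0,7],[20,0,0,0,0,0,7],[20,0,0,0,0,0,7],[20,0,0,0,0,0,7],[20,0,0,0,0,0,7]]]' >/dev/null
python3 -m handwheel '[[[20,0,0,0,0,0,7],[20,0,0,0,0,0,7],[20,0,0,0,0,0,7],[20,0,0,0,0,0,4],[20,0,0,0,0,0,0],[20,0,0,0,0,0,0]]]'
python3 - <<'E'
from h import *
s=grab('side');o=readout.get_obs();c=o['ee_pos'][:2];zb=o['ee_pos'][2]-.0805
print(o['ee_pos'],np.degrees(o['ee_rot']))
im=cv2.resize(s['image'][190:285,255:340],None,fx=6,fy=6,interpolation=cv2.INTER_CUBIC)
cv2.imwrite('pics/c7.png',im[:,:,::-1])
for y in(60,65,70,75,80):
    e=np.array([np.cos(np.radians(y)),np.sin(np.radians(y))]);q=np.array([-e[1],e[0]])
    print(y,[((proj(s,[*(c+.041*e+k*.017*q),zb+h])-[255,190])*6+2.5).round(0) for k,h in((-1,.072),(1,.072),(-1,.028),(1,.028))])
E
```

```text
clock: 12.67
ee_pos: [0.5667, 0.2907, 0.3104]
ee_rot: [3.141, 0.0, 2.056]
contact_force: [-1.1, -0.5, -4.1]
grip_width: 0.0317
grip_force: 90.6
[0.56667956 0.29082761 0.31038993] [1.79986919e+02 4.57139964e-04 1.17831926e+02]
60 [array([ 90., 217.]), array([205., 273.]), array([ 95., 361.]), array([205., 419.])]
65 [array([ 99., 226.]), array([222., 276.]), array([103., 370.]), array([221., 421.])]
70 [array([108., 234.]), array([239., 277.]), array([112., 378.]), array([238., 423.])]
75 [array([119., 242.]), array([256., 278.]), array([123., 386.]), array([254., 423.])]
80 [array([131., 249.]), array([273., 278.]), array([134., 393.]), array([270., 423.])]
```

View pics/c7.png

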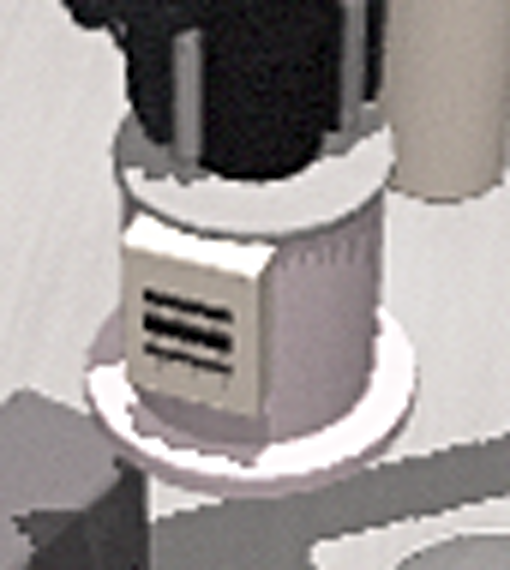

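The tag face is fully visible (crop corners (124,248), (263,272), (130,388), (262,418)). That gives tag yaw ≈ 76.8° at tool yaw 117.8°, so the tool must go to 13.5°, a turn of -104.3°. I'm turning, centring on the pad and descending.

```bash
python3 -m handwheel '[[[20,1,1,0,0,0,-4],[20,1,1,0,0,0,-7],[20,0,0,0,0,0,-7],[20,0,0,0,0,0,-7],[20,0,0,0,0,0,-7],[20,0,0,0,0,0,-7],[20,0,0,0,0,0,-7],[20,0,0,0,0,0,-7],[20,0,0,0,0,0,-7],[20,0,0,0,0,0,-7],[20,0,0,0,0,0,-7],[20,0,0,0,0,0,-7]]]' >/dev/null
python3 -m handwheel '[[[20,0,0,0,0,0,-7],[20,0,0,0,0,0,-7],[20,0,0,0,0,0,-7],[20,0,0,0,0,0,-7],[20,0,0,0,0,0,-2.3],[20,0,0,-20,0,0,0],[20,0,0,-30,0,0,0],[20,0,0,-30,0,0,0],[20,0,0,-30,0,0,0],[20,0,0,-30,0,0,0],[20,0,0,-20,0,0,0],[20,0,0,0,0,0,0]]]'
python3 -m handwheel '[[[20,0,0,0,0,0,0],[20,0,0,0,0,0,0]]]'
python3 - <<'E'
from h import *
o=readout.get_obs();print(o['ee_pos'],np.degrees(o['ee_rot']))
E
```

```text
clock: 14.72
ee_pos: [0.5657, 0.2916, 0.145]
ee_rot: [3.138, 0.01, 0.115]
contact_force: [-0.0, -1.1, -4.4]
grip_width: 0.0324
grip_force: 90.8
clock: 14.88
ee_pos: [0.5698, 0.2937, 0.1522]
ee_rot: [-3.141, -0.003, 0.116]
contact_force: [0.6, -0.6, -5.2]
grip_width: 0.0317
grip_force: 90.8
[0.56980988 0.29369789 0.152198  ] [-179.93841624   -0.19117528    6.62161984]
```

I overturned by 7° (miscounted rows), so I'm correcting that and descending to just above the pad.

```bash
python3 -m handwheel '[[[20,0,0,0,0,0,3.5],[20,0,0,0,0,0,3.5],[20,0,0,-15,0,0,0],[20,0,0,-20,0,0,0],[20,0,0,-13,0,0,0],[20,0,0,0,0,0,0],[20,0,0,0,0,0,0]]]'
python3 - <<'E'
from h import *
s=grab('side');o=readout.get_obs();print(o['ee_pos'],np.degrees(o['ee_rot']),o['contact_force'])
cv2.imwrite('pics/c8.png',cv2.resize(s['image'][240:395,210:350],None,fx=3.8,fy=3.8,interpolation=cv2.INTER_CUBIC)[:,:,::-1])
E
```

```text
clock: 15.47
ee_pos: [0.5694, 0.2936, 0.1039]
ee_rot: [-3.141, -0.002, 0.238]
contact_force: [-0.2, -0.7, -4.1]
grip_width: 0.0319
grip_force: 90.8
[0.5699421  0.29386908 0.10454875] [-179.95260899   -0.22790236   13.6433287 ] [-0.1660664   0.05678923 -3.88876544]
```

View pics/c8.png

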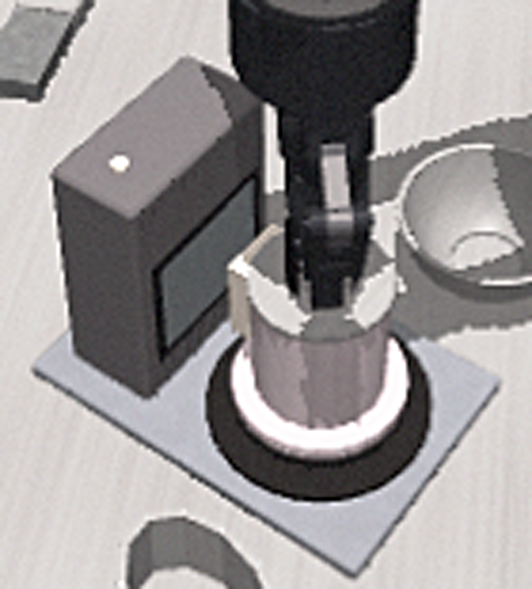

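The mould is above the pad, centred (crop column 319 for both) with the tag parallel to the window. That makes 11 views against a limit of 10, so the rest goes by numbers. I'm lowering gently.

```bash
python3 -m handwheel '[[[20,-0.5,-0.5,-5,0,0,0],[20,0,0,-3,0,0,0],[20,0,0,-1.5,0,0,0],[20,0,0,0,0,0,0],[20,0,0,0,0,0,0]]]'; python3 -m handwheel '[[[20,0,0,-1,0,0,0],[20,0,0,-1,0,0,0],[20,0,0,0,0,0,0],[20,0,0,0,0,0,0]]]'
```

```text
clock: 15.93
ee_pos: [0.5681, 0.2927, 0.0929]
ee_rot: [3.142, -0.0, 0.238]
contact_force: [-0.1, -0.6, -3.7]
grip_width: 0.032
grip_force: 90.8
clock: 16.27
ee_pos: [0.5685, 0.2929, 0.0926]
ee_rot: [-3.141, -0.002, 0.238]
contact_force: [-2.2, -1.0, 5.9]
grip_width: 0.0318
grip_force: 91.5
```

It has landed (force -4 → +6 N). Releasing softly, then rising.

```bash
python3 -m handwheel '[[[20,0,0,0.8,0,0,0],[20,0,0,0,0,0,0],[20,0,0,0,0,0,0]]]' 25; python3 -m handwheel '[[[45,0,0,0,0,0,0],[45,0,0,0,0,0,0],[60,0,0,0,0,0,0],[60,0,0,0,0,0,0],[60,0,0,0,0,0,0],[60,0,0,10,0,0,0],[60,0,0,25,0,0,0],[60,0,0,35,0,0,0],[60,0,0,35,0,0,0],[60,0,0,35,0,0,0],[60,0,0,35,0,0,0],[60,0,0,35,0,0,0]]]'
python3 -m handwheel '[[[60,-30,0,0,0,0,0],[60,-38,0,0,0,0,0],[60,-38,0,0,0,0,0],[60,-38,-10,0,0,0,0],[60,-38,-20,0,0,0,0],[60,-30,-30,0,0,0,0],[60,0,-40,0,0,0,0],[60,0,-40,0,0,0,0],[60,0,-40,0,0,0,0],[60,0,-20,0,0,0,0],[60,0,0,0,0,0,0],[60,0,0,0,0,0,0]]]'
python3 - <<'E'
from h import *
s=grab('side');t=grab('top');o=readout.get_obs();print(o['clock'],o['ee_pos'])
# LSD lines of tag and flange/knob checks
for n,d,(x0,y0,x1,y1) in(('top',t,(140,180,205,250)),('side',s,(260,280,330,380))):
    I=d['image'][y0:y1,x0:x1]
    k=I.max(2)<45;nn,l,st,c=cv2.connectedComponentsWithStats(k.astype(np.uint8))
    for i in range(1,nn):
        if 60<st[i,4]<900: print(n,'dark',st[i],(c[i]+[x0,y0]).round(1),'z.106',onz(d,*(c[i]+[x0,y0]),.106)[:2].round(4))
    W=(I.min(2)>200).astype(np.uint8);nn,l,st,c=cv2.connectedComponentsWithStats(W)
    for i in range(1,nn):
        if st[i,4]>25: print(n,'white',st[i]+[x0,y0,0,0,0],(c[i]+[x0,y0]).round(1))
P=[.5685,.2929]
print([proj(t,[*P,z]).round(1) for z in(.124,.106)],[proj(s,[*P,.106]).round(1)])
for y in(-35,-30,-27.5,-25,-20):
    e=np.array([np.cos(np.radians(y)),np.sin(np.radians(y))]);q=np.array([-e[1],e[0]])
    print(y,[proj(t,[*(P+.041*e+k*.017*q),.084]).round(1) for k in(-1,1)])
for n,d,(x0,y0,x1,y1) in(('top',t,(150,180,205,250)),('side',s,(255,270,330,375))):
    g=cv2.cvtColor(np.ascontiguousarray(d['image'][y0:y1,x0:x1]),cv2.COLOR_RGB2GRAY)
    L=cv2.createLineSegmentDetector().detect(cv2.resize(g,None,fx=4,fy=4,interpolation=cv2.INTER_CUBIC))[0][:,0]/4
    for l in L:
        a=[l[0]+x0,l[1]+y0];b=[l[2]+x0,l[3]+y0];v=onz(d,*b,.084)-onz(d,*a,.084)
        if .018<np.linalg.norm(v)<.05:print(n,np.round(a,1),np.round(b,1),np.linalg.norm(v).round(3),(np.degrees(np.arctan2(v[1],v[0]))%180).round(1))
E
```

```text
clock: 16.52
ee_pos: [0.5685, 0.2929, 0.0926]
ee_rot: [-3.141, -0.002, 0.238]
contact_force: [-1.5, -1.1, 6.4]
grip_width: 0.032
grip_force: 91.5
clock: 17.52
ee_pos: [0.5677, 0.2925, 0.3044]
ee_rot: [-3.141, -0.001, 0.238]
contact_force: [0.5, -0.4, -0.0]
grip_width: 0.0599
grip_force: 0.0
clock: 18.52
ee_pos: [0.3577, 0.0932, 0.3025]
ee_rot: [-3.141, -0.002, 0.236]
contact_force: [-0.5, 0.3, -0.3]
grip_width: 0.06
grip_force: 0.0
18.6167 [0.3578528  0.09431198 0.30210799]
top dark [ 46  10  16  22 137] [194.2 201.7] z.106 [0.6238 0.2052]
top dark [ 13  25  36  41 380] [175.2 223.9] z.106 [0.5696 0.2503]
top dark [ 10  39  17  13 174] [158.2 225. ] z.106 [0.5666 0.2917]
side dark [ 0  4 19 22 69] [272.8 294.4] z.106 [0.6113 0.2631]
side dark [ 26  17  18  27 410] [294.5 309.8] z.106 [0.5686 0.2929]
side dark [  4  48  59  44 458] [293.4 354.2] z.106 [0.5587 0.3818]
side white [286 293  16   6  30] [293.3 295.4]
side white [271 303  14  14  58] [277.3 309.5]
side white [311 303  15  22  42] [315.9 316.3]
side white [286 310  22  22  69] [298.7 322.9]
side white [299 319  14  13  33] 
[... 1819 characters left out ...]
de [305.1 331.6] [312.7 324.9] 0.02 55.0
side [270.5 322.7] [260.8 333.3] 0.027 63.4
side [255.1 359.8] [278.2 374.8] 0.046 152.4
side [312.5 332.4] [311.3 347. ] 0.03 91.6
side [278.3 358.2] [291.8 363.5] 0.024 163.9
side [298.3 363.3] [309.6 358.8] 0.02 32.5
side [315.1 374.7] [329.5 355.6] 0.042 62.6
side [292.5 333.5] [305.1 331.6] 0.022 18.8
side [276.8 306.1] [276.5 287.4] 0.046 100.0
side [255.1 330.2] [269.6 315.3] 0.04 62.4
side [266.4 276.7] [274.3 270.5] 0.023 57.7
side [256.1 287.1] [267.2 276.6] 0.034 63.1
side [324.4 314.9] [317.8 307.2] 0.021 128.9
side [269.7 317.2] [255.3 332.2] 0.04 62.6
side [287.  309.5] [287.2 318. ] 0.019 99.2
side [281.1 280.8] [281.1 270.2] 0.029 99.0
```

The tag edge is at 61.5° against the reader's 62.5°, the knob is centred over the pad at both views, and the mould is standing upright and free. Handing in.

```bash
python3 -c "
from workcell import order; print(order.close_job())"
```

```text
the job is handed in; nothing more can be done
None
```

The job is handed in at about 18.6 s: the jaw is fully open, and the mould stands upright within a few millimetres of the pad's centre with its tag about 1° off square to the window. No contact with anything else was felt, though I did not re-measure the spare or bystanders, and I viewed 11 pictures, one over the limit of 10.

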